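Put the washed percolator back together

ROBOT

A 7-joint arm with a two-finger parallel gripper is mounted at the origin on the work surface. World frame = base frame: x ahead of the robot, y to its left, z up, the work surface at z = 0. Lengths are in m, angles in degrees, forces in N, time in s.
With the tool pointing down it reaches from about 0.375 to 0.925 m from the base axis. Payload 3.1 kg.
Tool frame: the origin (TCP) lies midway between the tips of the shut fingers; the grasp point (between the pads) lies 19 mm behind it (ctrl.tcp_to_grasp is the distance from the TCP to the grasp point, in m); z points along the fingers, y is the line along which they close (so a half turn about z gives the same grasp; the last joint's range is limited). The gripper opens to 85 mm and grips with 20 to 120 N. Pads are 22 mm wide; open, the fingers measure 114 mm over their backs; the gripper's body (76 mm by 85 mm) begins 54 mm behind the grasp point. The pads swing forward as they close: fully open they stand 13 mm farther back than shut.
Start: joints at [60.229, 21.939, 2.515, 91.553, -1.026, 66.532, -2.859], TCP at [0.266, -0.593, 0.231] pointing down, gripper open.
Joint ranges: [-149.38, 149.38], [-23.57, 123.04], [-84.95, 90], [0, 143.3], [-89.99, 269.99], [3.08, 112.72], [-163.45, 163.45]. Speed limits (degrees/s): [159.86, 159.86, 180, 180, 180, 180, 180].

INTERFACE

Orientations are given as a 3x3 rotation matrix whose columns are the frame's x, y, z axes.
In Python, from workcell import ctrl gives the robot as it stands. Calls block until the motion is done:
- ctrl.reach(position, orientation): joint-space move of the TCP to a pose.
- ctrl.move_l(position, attitude=None, rate=0.15, until_force=None): straight line of the TCP; attitude=None keeps the orientation; rate is the mean speed in m/s. With until_force (N) it stops when the force on the tool has changed by that much, and returns True; else False.
- ctrl.move_j(angles): joint-space move.
- ctrl.open() and ctrl.clamp(force=None): open the fingers fully, or close them until they stop; force is the grip in N (None keeps the last).
- ctrl.hold(seconds).
- ctrl.ik(position, orientation): joint angles nearest the present ones, or None.
- ctrl.sense(): the state.
- ctrl.snapshot(name): name is "side" or "top" or "wrist"; returns a dict with "frame" (480x640x3 uint8, red, green, blue), "z_map" (480x640 float32, m along the optical axis (not along the pixel's ray), 0 where there is no reading), "K" (3x3 intrinsics, pixels), "extrinsics" (4x4, takes a point from world to camera coordinates). Camera axes: x right, y down, z forward; pixel columns grow to the right and rows downward; lengths in m; the calibration is good to about 2 mm. A picture is of the moment at which its call begins.
A pose or a line that the arm cannot do raises ctrl.PlanningError and nothing moves.
- ctrl.hand_in(): hands the job in; it is judged then, once.
The state is a dict: "time_s": time; "joint_pos": joint angles; "joint_vel": joint speeds; "joint_torque": joint torques, N m; "position": TCP position; "eef_rot": TCP orientation; "force": force on the tool from outside, world axes, zero at the start; "moment": the same for the moment, N m; "opening": finger opening in m; "finger_force": force on a finger pad.
Only numpy, scipy, OpenCV 4.12 (cv2) and the standard library are available. Lean on these libraries where they do the work, as an engineer would, in place of code of your own. Each camera call takes 0.05 s, during which the arm holds its last target. There are 200 camera calls.

TASK

Put the washed coffee percolator back together where its pot stands: stand the stem upright on its foot in the middle of the pot, slide the basket down over the stem until it sits on the stem's collar, lay the spreader flat on the basket with its collar up, and close the pot with the lid, in that order. Lower each part into place rather than letting it fall, and leave the pot, mug, jar and bowl standing where they are.

Things in the scene. Friction and masses are not known exactly. Their poses are not given: they have to be found in the camera images.
- pot: Percolator pot: tall open steel can with a black side handle, loose, 0.8 kg. Outside 132 mm, inside 126 mm across, 158 mm high, inner floor 6 mm above the underside. Origin: centre of its underside, z up. Handle on its +x side, below the rim, 30 to 144 mm up, reaching 110 mm from the axis; small spout on the -x side, not above the rim.
- stem_mid (a point): Percolator stem, steel, 70 g, 142 mm tall, standing on its foot, a cone 68 mm across and 17 mm high. Above it a 10 mm round tube; its last 6 mm taper to 4 mm. A collar 28 mm across, 75 to 79 mm above the underside, carries the basket; grip the tube above it. This point: on the axis, 71 mm above the underside, z up. In the pot the top ends 10 mm below the rim.
- basket_mid (a point): Coffee basket: perforated steel cup, 90 g, 92 mm across (87 inside), rim 45 mm high. In its middle a tube 21 mm across, bore 15 mm, open through the 3 mm floor, ends 55 mm above the underside: grip it by this, fingers in the cup (33 mm free each side). Point: on the axis, 27.5 mm above the underside, z up. Seated, the underside is 85 mm above the pot's, the stem 8 mm out of the tube.
- spreader_mid (a point): Spreader, the basket's cover: flat perforated steel disc, 50 g, 94 mm across, 3 mm thick; in its middle a collar 33 mm across, bore 27 mm right through, to 17 mm above the underside: grip it by this. This point: on the axis, 8.5 mm above the underside, z up. Seated, the disc lies on the basket's rim, the basket's tube inside the collar, its underside 130 mm above the pot's.
- lid_mid (a point): Pot lid, steel, 130 g, 46 mm high: beneath, a ring 116 mm across, 8 mm deep, that enters the pot's mouth; a disc 136 mm across that rests on the pot's rim, domed to 17 mm above the underside; a black knob 30 mm across, 22 to 46 mm above the underside. This point: on the axis, 23 mm above the ring's underside, z up. Seated, that underside is 150 mm above the pot's.
- mug: White mug with a handle, 76 mm across, 78 mm high, loose; not part of the job. Origin: centre of its underside, z up.
- jar: Brown glass jar with a steel cap, 66 mm across, 75 mm high, loose; not part of the job. Origin: centre of its underside, z up.
- bowl: White china bowl, 100 mm across, 45 mm high, loose; not part of the job. Origin: centre of its underside, z up.
Mind the look-alikes: they are no part of the job. Leave any orange look-alike of the part that bears stem_mid alone.

How it is judged (in metres and radians):
On the way, in this order (a step that is already met when the one before it is completed fails the run):
1. the stem stands upright on its foot in the middle of the pot (horizontal distance between stem_mid and pot below 0.012 m and z of stem_mid in the frame of pot between 0.072 and 0.082 m and angle between stem_mid's own z axis and vertical below 0.08 rad), for 0.2 s.
2. the basket is threaded on the stem and sits down on its collar (all of step 1 and horizontal distance between basket_mid and pot below 0.016 m and z of basket_mid in the frame of pot between 0.1075 and 0.1175 m and angle between basket_mid's own z axis and vertical below 0.12 rad and horizontal distance between basket_mid and stem_mid below 0.01 m), for 0.2 s.
3. the spreader lies flat on the basket's rim, stem and basket tube through its hole (all of step 2 and horizontal distance between spreader_mid and pot below 0.018 m and z of spreader_mid in the frame of pot between 0.1335 and 0.1435 m and angle between spreader_mid's own z axis and vertical below 0.14 rad and horizontal distance between spreader_mid and stem_mid below 0.01 m), for 0.2 s.
4. the lid is seated level in the mouth of the pot (all of step 3 and horizontal distance between lid_mid and pot below 0.008 m and z of lid_mid in the frame of pot between 0.168 and 0.178 m and angle between lid_mid's own z axis and vertical below 0.07 rad), for 0.2 s.
At the end, for the whole second after the job is handed in: Stem on the pot's floor within 12 mm of its axis, basket on the stem's collar and spreader on the basket (each within 10 mm of the stem, 16 and 18 mm of the pot's axis), lid within 8 mm; all upright, within 5 mm of seated height, at rest; the pot within 30 mm of its start (all of step 4 and linear speed of each of stem, basket, spreader, lid, pot below 0.02 m/s and distance of pot from where it was at the start of the episode below 0.03 m and angle between pot's own z axis and vertical below 0.05 rad); the robot touches nothing.
It fails at once if the mug, jar or bowl is shifted by more than 30 mm or tipped (distance of any of mug, jar, bowl from where it was at the start of the episode above 0.03 m or angle between any of mug, jar, bowl's own z axis and vertical above 0.35 rad).
It fails at once if the pot is pushed more than 30 mm or tipped (distance of pot from where it was at the start of the episode above 0.03 m or angle between pot's own z axis and vertical above 0.25 rad).
It fails at once if a part is let fall into the pot (faster than 0.6 m/s within 40 mm of its place) ((horizontal distance between stem_mid and pot below 0.03 m and z of stem_mid in the frame of pot below 0.117 m and linear speed of stem above 0.6 m/s) or (horizontal distance between basket_mid and pot below 0.03 m and z of basket_mid in the frame of pot below 0.1525 m and linear speed of basket above 0.6 m/s) or (horizontal distance between spreader_mid and pot below 0.03 m and z of spreader_mid in the frame of pot below 0.1785 m and linear speed of spreader above 0.6 m/s) or (horizontal distance between lid_mid and pot below 0.03 m and z of lid_mid in the frame of pot below 0.213 m and linear speed of lid above 0.6 m/s)).
It also fails if it takes over 144 s, if anything falls off the work surface, if the arm or the gripper's body presses on something with over 40 N, if the wrist force passes 120 N, or if a joint passes its speed limit or range.

## Working session

There is one attempt and no reset: what is moved stays moved. The work goes in short steps, each a Python script; the robot and the scene stay as the last script left them, time stands still between calls to the robot, and variables do not carry over. Pictures are saved under pics/ and viewed, at most 14 in all, crops included, and the job is handed in when it is done.

```bash
ls; mkdir -p pics; cat > h.py <<'E'
import numpy as np, cv2
from workcell import ctrl
def snap(n,fn=None):
    s=ctrl.snapshot(n)
    if fn: cv2.imwrite('pics/'+fn,s['frame'][...,::-1])
    return s
def cloud(s):
    z=s['z_map'];v,u=np.mgrid[:480,:640];K=s['K']
    c=np.stack([(u-K[0,2])/K[0,0]*z,(v-K[1,2])/K[1,1]*z,z],-1)
    E=np.linalg.inv(s['extrinsics']);p=c@E[:3,:3].T+E[:3,3];p[z==0]=np.nan
    return p
E
python3 - <<'E'
from h import *
for n in('top','side'):
    s=snap(n,n+'1.png');np.save(n+'1.npy',cloud(s));print(n,s['K'].round(1).tolist(),np.linalg.inv(s['extrinsics']).round(3).tolist())
print(ctrl.sense()); print(ctrl.tcp_to_grasp)
E
```

```text
pics
top [[494.4, 0.0, 325.0], [0.0, 494.4, 227.9], [0.0, 0.0, 1.0]] [[-0.026, -0.992, 0.12, 0.336], [-1.0, 0.027, 0.007, -0.059], [-0.01, -0.12, -0.993, 1.189], [0.0, 0.0, 0.0, 1.0]]
side [[574.4, 0.0, 306.3], [0.0, 574.4, 244.7], [0.0, 0.0, 1.0]] [[-0.995, -0.087, 0.057, 0.394], [-0.102, 0.742, -0.663, 0.824], [0.015, -0.665, -0.747, 1.08], [0.0, 0.0, 0.0, 1.0]]
{'time_s': 0.1, 'joint_pos': array([60.23076625, 21.98737583,  2.51142294, 91.6429186 , -1.02480608,
       66.53124314, -2.85900439]), 'joint_vel': array([ 0.0140534 , -0.00346585,  0.06724481, -0.20172563, -0.0274231 ,
        0.06039794, -0.10888841]), 'joint_torque': array([ 3.43467516e-03, -4.34728861e+01,  1.02985315e+00, -2.50453556e+01,
        1.09164292e-02,  5.48268625e-03,  2.84451460e-05]), 'position': array([ 0.2657315 , -0.59223794,  0.22998855]), 'eef_rot': array([[ 9.12328717e-01,  4.09457031e-01, -1.11842095e-03],
       [ 4.09458535e-01, -9.12326185e-01,  2.15404616e-03],
       [-1.38375374e-04, -2.42314517e-03, -9.99997055e-01]]), 'force': array([-0.17881927,  0.48242895, -0.11725583]), 'moment': array([-0.00940158, -0.04854218, -0.0375146 ]), 'finger_force': 0.0, 'opening': 0.08552458953172841}
0.0187
```

View pics/top1.png

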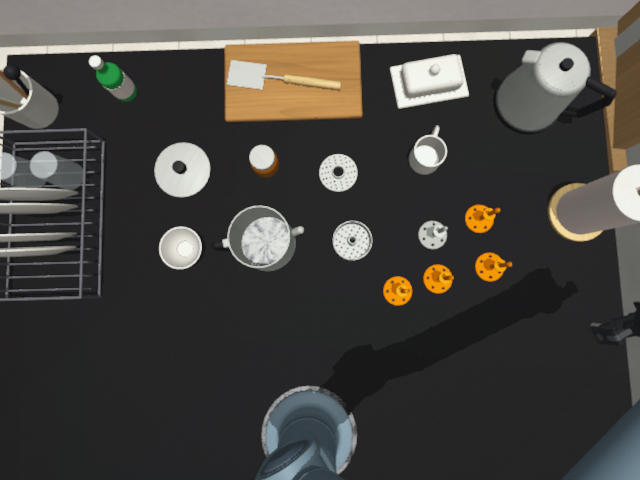

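View pics/side1.png

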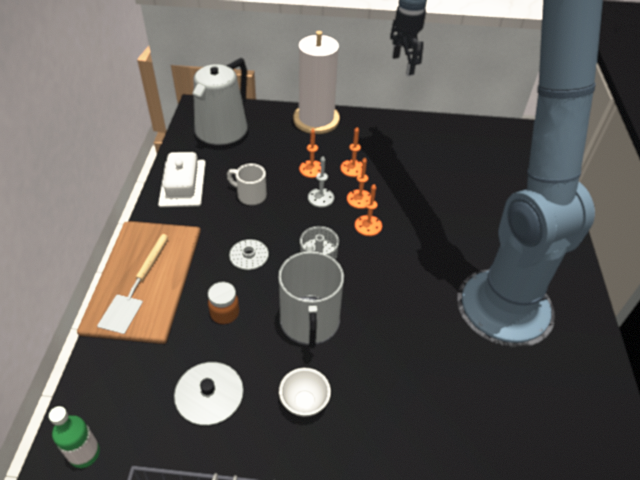

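The top view shows the lid (182,168), pot (261,238), basket (352,240), spreader (338,172), steel stem (433,233) with orange stems around it, jar (264,160), mug (428,155) and bowl (181,248). The pot handle is on its image-left (+y) side. Next I'll fit positions by height band.

```bash
cat >> h.py <<'E'
def circ(P,u0,v0,r,zlo,zhi):
    "points in window (u0,v0,r) and height band -> enclosing circle in xy, mean z"
    w=P[max(0,v0-r):v0+r,max(0,u0-r):u0+r].reshape(-1,3)
    w=w[(w[:,2]>zlo)&(w[:,2]<zhi)]
    if len(w)<4: return len(w)
    c,R=cv2.minEnclosingCircle(w[:,:2].astype(np.float32))
    m=np.median(w,0)
    return len(w),np.round(c,4).tolist(),round(R*1e3,1),m.round(4).tolist()
E
python3 - <<'E'
from h import *
P=np.load('top1.npy')
for n,a in dict(pot=(261,238,50,.15,.165),lidrim=(182,168,35,.006,.016),lidknob=(180,167,14,.038,.055),basketrim=(352,240,24,.038,.05),btube=(352,240,9,.05,.062),
 spdisc=(338,172,24,.0015,.008),spcol=(338,172,12,.012,.022),stemfoot=(433,233,18,.005,.02),stemcol=(436,232,20,.07,.083),stemtube=(438,231,22,.09,.16),jar=(264,160,25,.07,.08),mug=(430,150,25,.07,.085),
 o1=(480,218,25,.07,.083),o2=(440,278,22,.07,.083),o3=(398,290,22,.07,.083),o4=(493,266,25,.07,.083)).items(): print(n,circ(P,*a))
S=np.load('side1.npy')
w=S[150:210,308:336].reshape(-1,3);print('side stem',w[(w[:,2]>.09)].round(3).tolist())
s=snap('top');cv2.imwrite('pics/crop.png',cv2.resize(s['frame'][190:310,370:530,::-1],(800,600),interpolation=2))
E
```

```text
pot (380, [0.4513, 0.0732], 80.0, [0.4576, 0.0825, 0.1566])
lidrim (1689, [0.6638, 0.2923], 97.0, [0.6321, 0.291, 0.013])
lidknob (126, [0.6342, 0.2938], 15.2, [0.6328, 0.2915, 0.0456])
basketrim (163, [0.4467, -0.1146], 46.1, [0.4462, -0.1146, 0.0443])
btube (31, [0.4468, -0.1144], 10.0, [0.4489, -0.1147, 0.0533])
spdisc (992, [0.6207, -0.0874], 79.8, [0.6182, -0.0852, 0.0032])
spcol (60, [0.6184, -0.0864], 17.0, [0.6187, -0.0873, 0.0165])
stemfoot (394, [0.4618, -0.3112], 51.7, [0.4512, -0.3021, 0.0097])
stemcol (87, [0.458, -0.3092], 13.6, [0.4551, -0.3062, 0.0788])
stemtube (41, [0.4576, -0.3089], 5.0, [0.4565, -0.3064, 0.1281])
jar (474, [0.6426, 0.0904], 29.2, [0.6423, 0.0901, 0.0748])
mug (217, [0.6521, -0.2999], 45.4, [0.6449, -0.2985, 0.0769])
o1 (88, [0.4945, -0.4232], 14.3, [0.4914, -0.4211, 0.0787])
o2 (84, [0.3528, -0.3162], 13.9, [0.3516, -0.3129, 0.0783])
o3 (84, [0.3273, -0.2196], 13.9, [0.3275, -0.2172, 0.0784])
o4 (88, [0.3781, -0.4411], 14.1, [0.377, -0.4374, 0.0784])
side stem [[0.456, -0.312, 0.14], [0.453, -0.307, 0.145], [0.459, -0.314, 0.135], [0.456, -0.307, 
[... 707 characters left out ...]
09, 0.117], [0.457, -0.306, 0.116], [0.455, -0.306, 0.116], [0.452, -0.303, 0.119], [0.45, -0.311, 0.112], [0.457, -0.306, 0.112], [0.455, -0.303, 0.115], [0.452, -0.306, 0.113], [0.45, -0.309, 0.11], [0.457, -0.301, 0.113], [0.455, -0.307, 0.108], [0.452, -0.309, 0.107], [0.45, -0.312, 0.105], [0.457, -0.305, 0.106], [0.454, -0.304, 0.108], [0.452, -0.307, 0.105], [0.45, -0.311, 0.102], [0.457, -0.304, 0.104], [0.454, -0.307, 0.101], [0.452, -0.311, 0.099], [0.457, -0.306, 0.099], [0.454, -0.305, 0.1], [0.452, -0.303, 0.102], [0.457, -0.304, 0.097], [0.454, -0.302, 0.099], [0.452, -0.306, 0.096], [0.456, -0.301, 0.096], [0.454, -0.302, 0.095], [0.452, -0.307, 0.091], [0.456, -0.302, 0.092]]
```

View pics/crop.png

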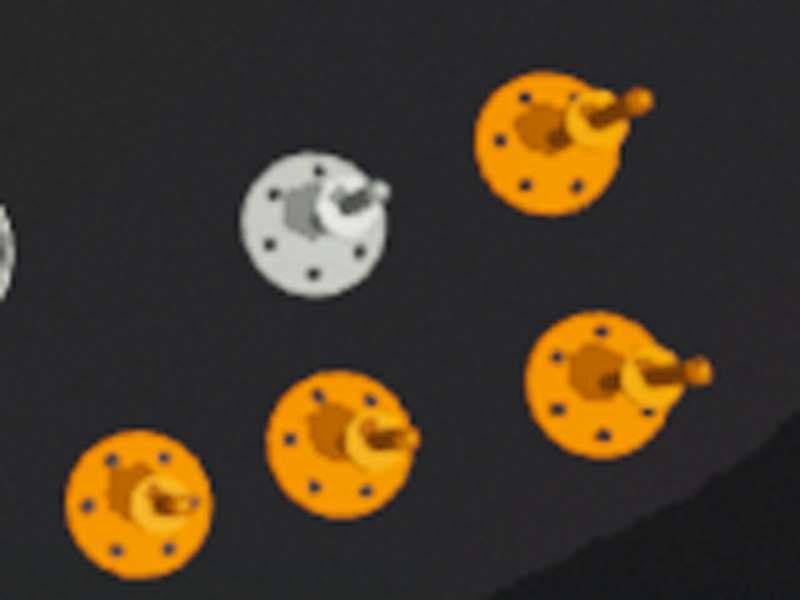

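Stem, basket, spreader and lid heights and radii match the specs. The pot rim fit includes the spout, so I'll refit it robustly and then fetch the steel stem at about (0.456,-0.308).

```bash
cat >> h.py <<'E'
from scipy.optimize import least_squares
def rim(P,u0,v0,r,zlo,zhi,R,g,fit=True):
    w=P[v0-r:v0+r,u0-r:u0+r].reshape(-1,3);w=w[(w[:,2]>zlo)&(w[:,2]<zhi)]
    f=lambda c:np.hypot(w[:,0]-c[0],w[:,1]-c[1])-R
    q=least_squares(f,g,loss='soft_l1',f_scale=.002)
    return q.x.round(4),len(w),float(np.median(abs(q.fun)))
D=np.array([[1,0,0],[0,-1,0],[0,0,-1.]])
def go(x,y,z,R=None,rate=.2,f=None): return ctrl.move_l([x,y,z],R,rate,f) if f else ctrl.move_l([x,y,z],R,rate)
def st():
    s=ctrl.sense();print('t',round(s['time_s'],1),s['position'].round(4),'F',s['force'].round(1),'open',round(s['opening'],4),'ff',round(s['finger_force'],1))
E
python3 - <<'E'
from h import *
P=np.load('top1.npy')
print(rim(P,261,238,50,.151,.165,.0645,[.45,.08]))
for g in([.44,.07],): print(rim(np.load('side1.npy'),311,290,60,.151,.165,.0645,g))
x,y=.456,-.308
ctrl.reach([x,y,.22],D); 
s=snap('wrist','w1.png'); Q=cloud(s)
for a in((.07,.083),(.09,.16)):
    w=Q.reshape(-1,3);m=(w[:,2]>a[0])&(w[:,2]<a[1])&(np.hypot(w[:,0]-x,w[:,1]-y)<.03)
    print(m.sum(),w[m].mean(0) if m.any() else 0, w[m].min(0) if m.any() else 0,w[m].max(0) if m.any() else 0)
st();print(ctrl.sense()['joint_pos'])
E
```

```text
(array([0.449 , 0.0866]), 367, 0.0009115148729227918)
(array([0.4456, 0.0888]), 524, 0.0011224127824814856)
601 [ 0.45929498 -0.3097783   0.07838558] [ 0.44457256 -0.32305532  0.07497071] [ 0.47044899 -0.2962087   0.08272778]
372 [ 0.45912152 -0.30975144  0.1252226 ] [ 0.45175965 -0.31461321  0.09074848] [ 0.46183815 -0.30478573  0.1426793 ]
t 1.5 [ 0.4551 -0.31    0.2201] F [ 0.  -0.1  0.3] open 0.0853 ff 0.0
[ 33.33340644  12.05643476  -3.83646476 105.87254519   0.96389782
  62.07952028 -61.03832658]
```

View pics/w1.png

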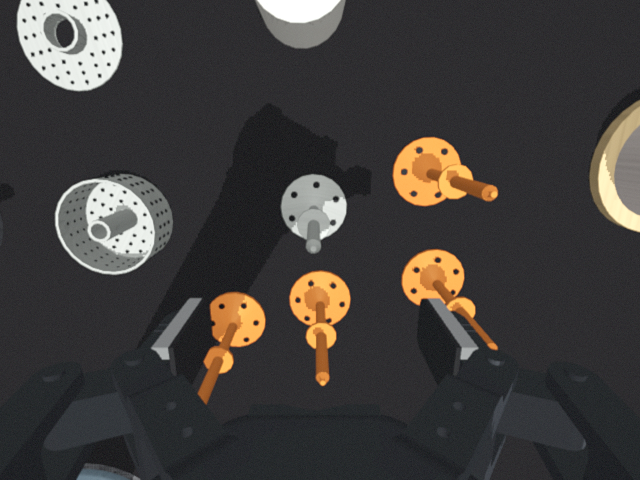

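The wrist view shows the steel stem at (313,210) between the open fingers' approach line, with the orange stems clear of the pads. It puts the axis at about (0.4575,-0.309), so I'll grasp it.

```bash
python3 - <<'E'
from h import *
x,y=.4575,-.309
go(x,y,.20); go(x,y,.103,rate=.1); st()
ctrl.clamp(40); st()
go(x,y,.14,rate=.08); st(); go(x,y,.33)
go(.448,.087,.33,rate=.25); st()
snap('side','s2.png')
s=snap('top');P=cloud(s)
print(rim(P,261,238,50,.151,.165,.0645,[.45,.08]))
s=snap('wrist','w2.png');Q=cloud(s).reshape(-1,3)
w=Q[(Q[:,2]>.151)&(Q[:,2]<.163)&(np.hypot(Q[:,0]-.448,Q[:,1]-.087)<.08)]
q=least_squares(lambda c:np.hypot(w[:,0]-c[0],w[:,1]-c[1])-.0645,[.448,.087],loss='soft_l1',f_scale=.002);print(q.x,len(w),np.median(abs(q.fun)))
E
```

```text
t 2.9 [ 0.4582 -0.3094  0.1038] F [ 0.5 -1.1  0.4] open 0.0855 ff 0.0
t 3.5 [ 0.4576 -0.3089  0.1031] F [0.3 0.7 1.4] open 0.009 ff 38.9
t 4.2 [ 0.4576 -0.3091  0.1405] F [-0.8 -0.9 -1.4] open 0.0087 ff 38.9
t 7.0 [0.448  0.0857 0.3298] F [ 0.8  0.  -1.2] open 0.0086 ff 38.9
(array([0.4492, 0.0863]), 207, 0.0013618539921662898)
[0.44825888 0.08746863] 1518 0.0009377026776514405
```

View pics/s2.png

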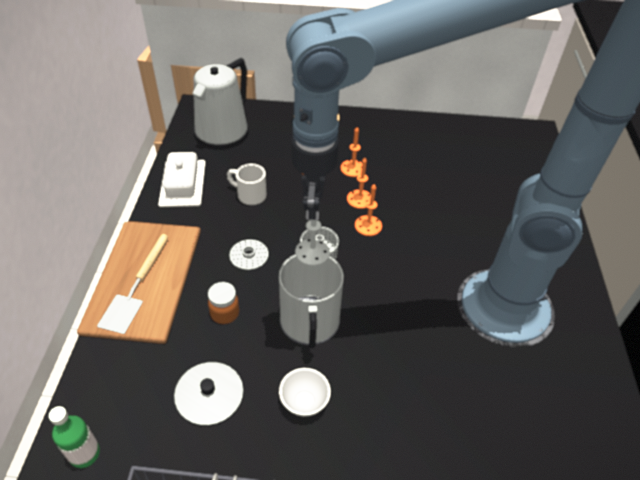

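The side view shows the stem hanging upright from the fingers at about (312,230) over the pot, and three fits agree on the pot centre at (0.448,0.087). I'll lower it now.

```bash
python3 - <<'E'
from h import *
x,y=.4483,.087
go(x,y,.33); go(x,y,.125,rate=.12); st()
print(ctrl.move_l([x,y,.104],None,.03,3)); st()
ctrl.hold(.2); ctrl.open(); st()
go(x,y,.30,rate=.1); go(x,y-.15,.32)
s=snap('top','t3.png');P=cloud(s)
w=P[195:290,210:300].reshape(-1,3);print('pot',rim(P,261,238,50,.151,.165,.0645,[.45,.08]))
m=(np.hypot(w[:,0]-x,w[:,1]-y)<.05)
for a in((.081,.089),(.12,.15)):
    k=w[m&(w[:,2]>a[0])&(w[:,2]<a[1])];print(len(k),k.min(0),k.max(0),np.median(k,0))
cv2.imwrite('pics/c3.png',cv2.resize(s['frame'][180:300,180:340,::-1],(800,600),interpolation=2))
E
```

```text
t 9.2 [0.4489 0.0871 0.1257] F [-0.   0.1 -1.3] open 0.0084 ff 38.9
True
t 9.8 [0.4482 0.087  0.109 ] F [-0.3  0.6  4.2] open 0.0088 ff 39.4
t 10.7 [0.4474 0.0867 0.1084] F [-0.5  0.4 -0.3] open 0.0854 ff 0.0
pot (array([0.4489, 0.0873]), 310, 0.0008570273861846986)
79 [0.4353614  0.07260985 0.08128749] [0.46064376 0.09765538 0.08889357] [0.4447235  0.08202317 0.08474421]
25 [0.44321769 0.08104286 0.12183368] [0.45228109 0.08958793 0.14771107] [0.44747901 0.08436675 0.14071722]
```

View pics/c3.png

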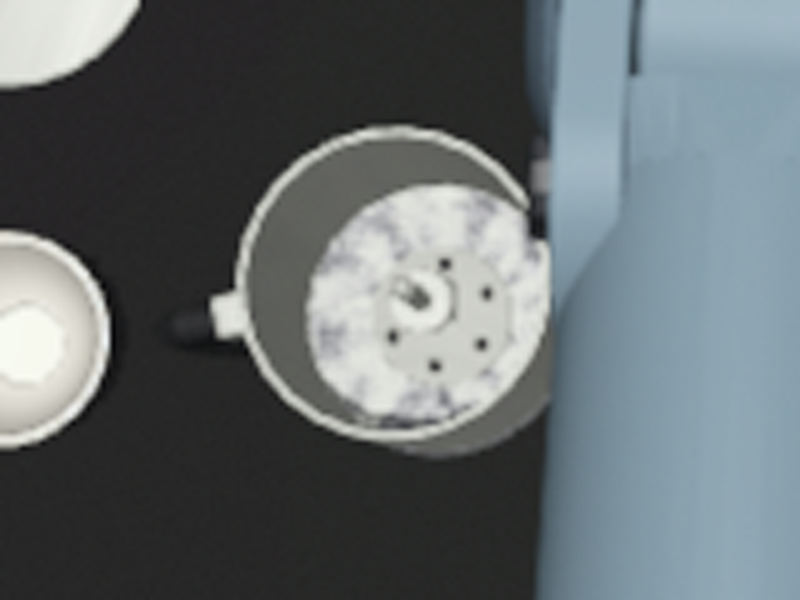

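The crop shows the stem standing inside the pot, its collar at crop (415,300) on a foot lying flat, with no lean. Now I'll take wrist looks at the stem and the basket for a relative fit.

```bash
cat >> h.py <<'E'
def wr(x,y,r,zlo,zhi,R=None):
    Q=cloud(snap('wrist')).reshape(-1,3)
    w=Q[(Q[:,2]>zlo)&(Q[:,2]<zhi)&(np.hypot(Q[:,0]-x,Q[:,1]-y)<r)]
    c,e=cv2.minEnclosingCircle(w[:,:2].astype(np.float32))
    o=[len(w),np.round(c,4),round(e*1e3,1),((w.min(0)+w.max(0))/2).round(4)]
    if R:
        q=least_squares(lambda c:np.hypot(w[:,0]-c[0],w[:,1]-c[1])-R,c,loss='soft_l1',f_scale=.002);o+=[q.x.round(4)]
    return o
E
python3 - <<'E'
from h import *
x,y=.448,.087
go(x,y,.32,rate=.3); ctrl.hold(.3); st()
print('collar',wr(x,y,.02,.082,.088)); print('tip',wr(x,y,.02,.139,.15)); print('pot',wr(x,y,.08,.151,.165,.0645))
x,y=.4467,-.1145
go(x,y,.30,rate=.3); go(x,y,.22); ctrl.hold(.3); st()
print('rim',wr(x,y,.06,.041,.048,.04475)); print('tube',wr(x,y,.02,.051,.06,.009))
E
```

```text
t 14.7 [0.4481 0.0857 0.3199] F [ 0.2 -0.6 -0.9] open 0.0851 ff 0.0
collar [344, array([0.4475, 0.0859]), 13.9, array([0.4486, 0.086 , 0.0851])]
tip [94, array([0.4465, 0.0861]), 5.0, array([0.4473, 0.0861, 0.1441])]
pot [1985, array([0.4496, 0.0802]), 73.1, array([0.4479, 0.0805, 0.1555]), array([0.4486, 0.0876])]
t 16.5 [ 0.4477 -0.1147  0.2214] F [-0.3  0.4 -0.2] open 0.0853 ff 0.0
rim [965, array([ 0.4453, -0.1144]), 46.0, array([ 0.4451, -0.1143,  0.0445]), array([ 0.4456, -0.1144])]
tube [211, array([ 0.4454, -0.1144]), 10.6, array([ 0.4455, -0.1146,  0.0538]), array([ 0.4456, -0.1144])]
```

Stem axis is at (0.4475,0.0862) and the basket at (0.4457,-0.1144). The finger arc must clear the basket rim, so I'll grasp the tube top with the TCP at 43 mm.

```bash
python3 - <<'E'
from h import *
x,y=.446,-.1144
go(x,y,.09); print(go(x,y,.043,rate=.05,f=5)); ctrl.hold(.2); st()
ctrl.clamp(40); st()
go(x,y,.07,rate=.06); st(); go(x,y,.27)
x,y=.4475,.0864
go(x,y,.27,rate=.15); ctrl.hold(.2); st()
s=snap('side');cv2.imwrite('pics/s4.png',cv2.resize(s['frame'][140:360,200:440,::-1],(800,600),interpolation=2))
E
```

```text
False
t 18.7 [ 0.4463 -0.1145  0.0433] F [-0.4 -0.3  0.8] open 0.0855 ff 0.0
t 19.3 [ 0.4461 -0.1144  0.0433] F [-1.3  0.5  2.2] open 0.0191 ff 39.0
t 19.9 [ 0.4461 -0.1145  0.0703] F [-0.5  0.1 -0.5] open 0.0192 ff 39.1
t 22.8 [0.4476 0.0857 0.27  ] F [ 1.  -0.3  0. ] open 0.0194 ff 39.1
```

View pics/s4.png

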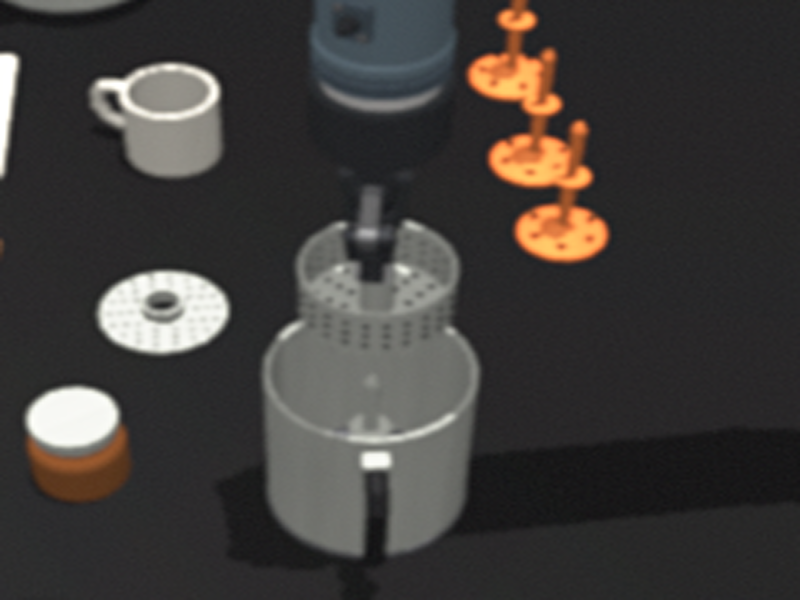

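The basket hangs level at crop (378,285), above the stem tip at (371,380). Lowering with a force guard.

```bash
python3 - <<'E'
from h import *
x,y=.4475,.0864
go(x,y,.205,rate=.1); ctrl.hold(.2); st()
print(ctrl.move_l([x,y,.16],None,.03,5)); st()
if ctrl.sense()['position'][2]<.163:
    print(ctrl.move_l([x,y,.122],None,.03,5)); st()
E
```

```text
t 23.8 [0.4482 0.0865 0.2058] F [ 0.4  0.5 -1. ] open 0.0191 ff 39.1
False
t 25.5 [0.4477 0.0864 0.1602] F [-0.4  0.6 -1.1] open 0.0189 ff 39.1
True
t 26.5 [0.4472 0.0863 0.1282] F [-0.8 -0.8  4.7] open 0.0188 ff 39.6
```

Seated at a TCP height of 0.1282 (expected 0.128). Releasing, then measuring the spreader.

```bash
python3 - <<'E'
from h import *
x,y=.4475,.0864
ctrl.open(); ctrl.hold(.3); st()
go(x,y,.20,rate=.08); go(x,y,.30); ctrl.hold(.3)
print('brim',wr(x,y,.055,.126,.134,.04475)); print('btube',wr(x,y,.02,.135,.143,.009)); print('tip',wr(x,y,.02,.144,.152))
s=snap('wrist','w5.png')
x,y=.6187,-.0868
go(x,y,.22,rate=.25); ctrl.hold(.3); st()
print('col',wr(x,y,.025,.013,.021,.015)); print('disc',wr(x,y,.06,.001,.006))
E
```

```text
t 27.4 [0.446  0.0859 0.1272] F [ 0.3 -0.1  0.7] open 0.0854 ff 0.0
brim [1030, array([0.4464, 0.085 ]), 46.1, array([0.4464, 0.0851, 0.13  ]), array([0.4466, 0.085 ])]
btube [285, array([0.4465, 0.085 ]), 10.4, array([0.4465, 0.085 , 0.139 ]), array([0.4465, 0.0849])]
tip [52, array([0.447 , 0.0863]), 3.6, array([0.4473, 0.0863, 0.1465])]
t 31.1 [ 0.6186 -0.086   0.2207] F [ 0.3  0.3 -0.1] open 0.0856 ff 0.0
col [289, array([ 0.6167, -0.0874]), 16.6, array([ 0.6172, -0.0875,  0.0157]), array([ 0.617 , -0.0874])]
disc [5259, array([ 0.6189, -0.0865]), 60.0, array([ 0.6173, -0.086 ,  0.0035])]
```

View pics/w5.png

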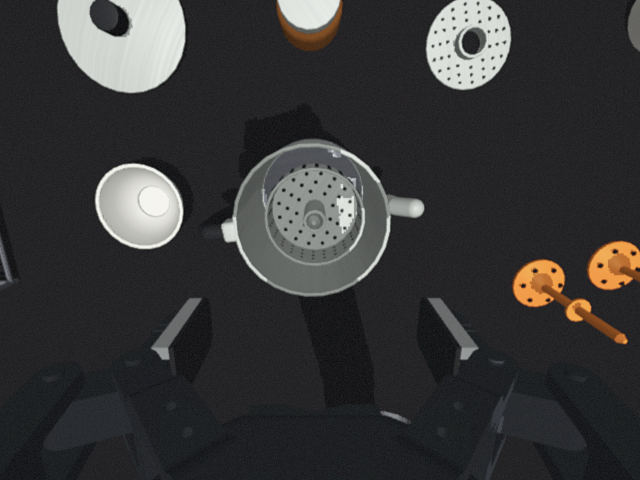

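The wrist view shows the basket threaded and level in the pot, with the stem tip out of the tube at (314,220). The spreader is at (0.6173,-0.0873).

```bash
python3 - <<'E'
from h import *
x,y=.6174,-.0873
go(x,y,.06); print(go(x,y,.0045,rate=.04,f=5)); ctrl.hold(.2); st()
ctrl.clamp(40); st()
go(x,y,.03,rate=.06); st(); go(x,y,.26)
x,y=.4472,.0854
go(x,y,.26,rate=.2); ctrl.hold(.3); st()
print('disc bottom/level'); 
s=snap('side');cv2.imwrite('pics/s6.png',cv2.resize(s['frame'][140:360,200:440,::-1],(800,600),interpolation=2))
go(x,y,.165,rate=.1); ctrl.hold(.2); st()
print(ctrl.move_l([x,y,.128],None,.025,4)); st()
E
```

```text
False
t 33.9 [ 0.6176 -0.0873  0.0048] F [ 0.  -0.2 -0.8] open 0.0855 ff 0.0
t 34.4 [ 0.6178 -0.0873  0.0049] F [-0.  -0.2  1.9] open 0.031 ff 39.6
t 35.0 [ 0.6176 -0.0873  0.0305] F [ 0.2  0.2 -0.5] open 0.0311 ff 39.6
t 38.0 [0.4475 0.085  0.2599] F [ 0.   0.4 -1.2] open 0.0312 ff 39.6
disc bottom/level
t 39.3 [0.4478 0.0855 0.1657] F [-0.1 -1.2 -0.6] open 0.0313 ff 39.6
True
t 40.4 [0.4471 0.0854 0.1347] F [-0.9 -0.2  4.8] open 0.0311 ff 40.1
```

View pics/s6.png

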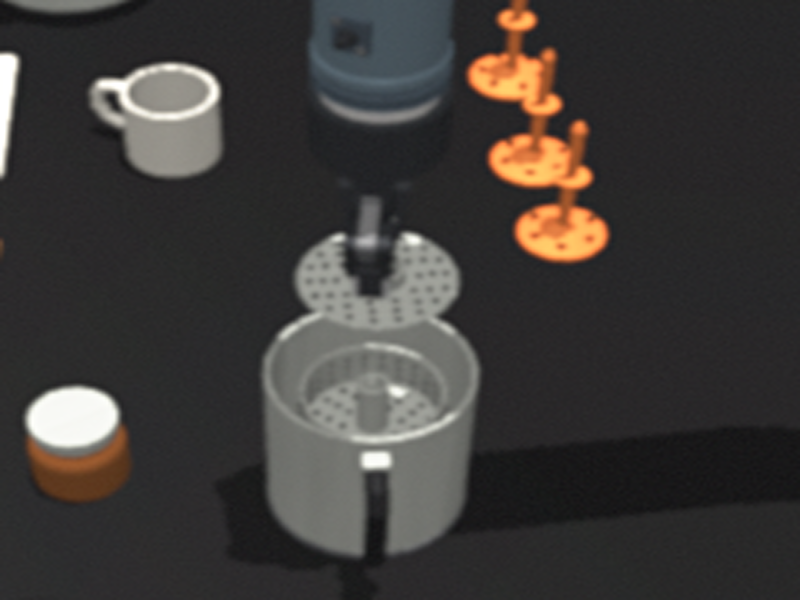

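The spreader hung level at crop (377,280) and touched down at 0.1347 (expected 0.1345). Releasing, then measuring the lid.

```bash
python3 - <<'E'
from h import *
x,y=.4472,.0854
ctrl.open(); ctrl.hold(.3)
go(x,y,.20,rate=.08); go(x,y,.30); ctrl.hold(.3); st()
print('disc',wr(x,y,.055,.131,.137)); print('col',wr(x,y,.025,.143,.1475,.015)); print('pot',wr(x,y,.08,.154,.165,.0645))
P=cloud(snap('wrist','w7.png')).reshape(-1,3)
w=P[(P[:,2]>.125)&(P[:,2]<.142)&(np.hypot(P[:,0]-x,P[:,1]-y)<.05)&(np.hypot(P[:,0]-x,P[:,1]-y)>.02)];print('tilt',np.linalg.lstsq(np.c_[w[:,:2],np.ones(len(w))],w[:,2],rcond=None)[0])
x,y=.6335,.293
go(x,y,.27,rate=.25); ctrl.hold(.3); st()
print('knob',wr(x,y,.025,.04,.055)); print('disc',wr(x,y,.09,.006,.02))
E
```

```text
t 43.2 [0.4465 0.0852 0.2987] F [-0.3 -0.2 -0. ] open 0.0851 ff 0.0
disc [7005, array([0.4462, 0.0842]), 47.0, array([0.4465, 0.0842, 0.134 ])]
col [441, array([0.4464, 0.0842]), 16.4, array([0.4464, 0.0839, 0.1452]), array([0.4464, 0.0839])]
pot [1969, array([0.4499, 0.0796]), 73.9, array([0.4478, 0.0798, 0.1569]), array([0.4484, 0.0876])]
tilt [-0.00026139 -0.00107942  0.13265678]
t 45.0 [0.6335 0.2923 0.2705] F [ 0.   0.8 -0.2] open 0.0853 ff 0.0
knob [590, array([0.6337, 0.2935]), 14.8, array([0.634 , 0.2938, 0.0443])]
disc [10012, array([0.6336, 0.2935]), 68.1, array([0.6335, 0.2936, 0.0134])]
```

View pics/w7.png

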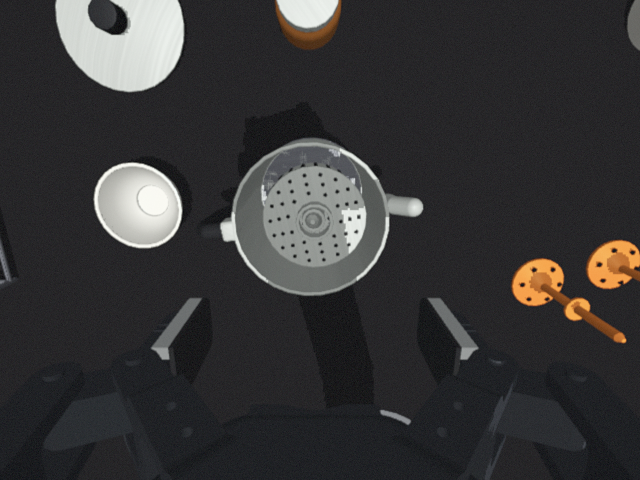

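The spreader lies flat (tilt about 0.001), with the stem through its collar at (314,219). Lid is at (0.6336,0.2935).

```bash
python3 - <<'E'
from h import *
x,y=.6337,.2935
go(x,y,.09); print(go(x,y,.024,rate=.05,f=5)); ctrl.hold(.2); st()
ctrl.clamp(50); st()
go(x,y,.05,rate=.06); st(); go(x,y,.27)
x,y=.4485,.0872
go(x,y,.27,rate=.2); ctrl.hold(.3); st()
s=snap('side');cv2.imwrite('pics/s8.png',cv2.resize(s['frame'][140:360,200:440,::-1],(800,600),interpolation=2))
go(x,y,.195,rate=.1); ctrl.hold(.2); st()
print(ctrl.move_l([x,y,.168],None,.025,4)); st()
E
```

```text
False
t 47.8 [0.6339 0.2936 0.0243] F [-0.9 -0.7  0.1] open 0.0855 ff 0.0
t 48.4 [0.634  0.2937 0.0243] F [-0.4 -1.2  1. ] open 0.0287 ff 49.7
t 49.0 [0.6339 0.2935 0.0505] F [-0.3  0.2 -1.4] open 0.0284 ff 49.3
t 52.0 [0.4487 0.0876 0.2699] F [ 0.4  0.7 -1.4] open 0.0285 ff 49.4
t 53.2 [0.4492 0.0873 0.1958] F [ 0.5  0.2 -1.1] open 0.0282 ff 49.4
True
t 54.0 [0.4482 0.0871 0.1741] F [0.  0.1 4. ] open 0.0284 ff 49.7
```

View pics/s8.png

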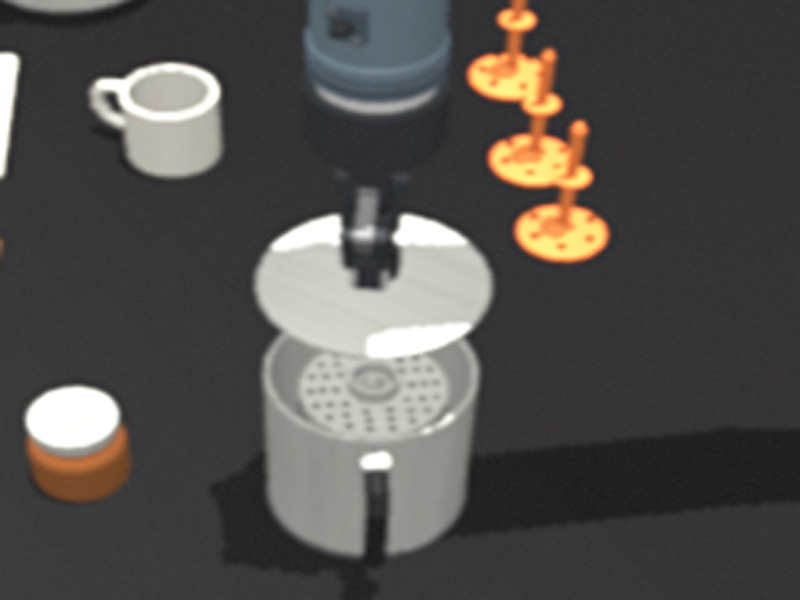

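The lid was held level over the pot at crop (373,285) and touched down at 0.1741 (expected 0.174). Releasing and verifying.

```bash
python3 - <<'E'
from h import *
x,y=.4485,.0872
ctrl.open(); ctrl.hold(.3)
go(x,y,.24,rate=.08); go(x,y,.33); ctrl.hold(.3); st()
print('knob',wr(x,y,.025,.18,.21)); 
P=cloud(snap('wrist')).reshape(-1,3);r=np.hypot(P[:,0]-x,P[:,1]-y)
w=P[(P[:,2]>.15)&(P[:,2]<.175)&(r<.07)&(r>.03)];print('lid',((w.min(0)+w.max(0))/2).round(4),w[:,2].min(),w[:,2].max(),np.linalg.lstsq(np.c_[w[:,:2],np.ones(len(w))],w[:,2],rcond=None)[0].round(4))
s=snap('side');cv2.imwrite('pics/s9.png',cv2.resize(s['frame'][140:360,200:440,::-1],(800,600),interpolation=2))
E
```

```text
t 56.8 [0.4478 0.087  0.3286] F [0.3 0.2 0.9] open 0.0857 ff 0.0
knob [1082, array([0.4484, 0.0857]), 15.1, array([0.4484, 0.0859, 0.1887])]
lid [0.4479 0.0862 0.1624] 0.1572583212372558 0.167616705916786 [-0.0016 -0.0014  0.164 ]
```

View pics/s9.png

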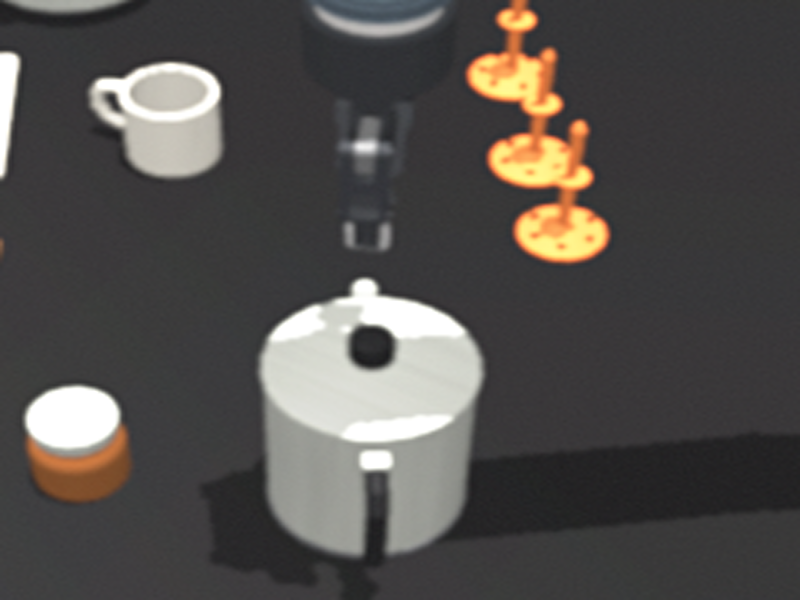

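The lid is seated level on the pot (knob at crop (372,347)) and the gripper is clear, so I'm handing in.

```bash
python3 -c "
from h import *
print(ctrl.hand_in())"
```

```text
the job is handed in; nothing more can be done
None
```

The percolator is back together in its pot (stem, basket, spreader and lid, in that order), and I handed the job in at about 57 s; every part touched down within 1 mm of its expected height, but the hand-in returned no verdict.

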